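# Uncover the bench valves and push the marked one shut

### The arm

A 7-joint arm with a two-finger parallel gripper is mounted at the origin on the work surface. World frame = base frame: x ahead of the robot, y to its left, z up, the work surface at z = 0. Lengths are in m, angles in rad, forces in N, time in s.
With the tool pointing down it reaches from about 0.425 to 1.025 m from the base axis. Payload 9.4 kg.
Tool frame: the origin (TCP) lies midway between the tips of the shut fingers; the grasp point (between the pads) lies 19 mm behind it; z points along the fingers, y is the line along which they close (so a half turn about z gives the same grasp; the last joint's range is limited). The gripper opens to 93 mm and grips with 3 to 60 N. Pads are 15 mm wide; open, the fingers measure 128 mm over their backs; the gripper's body (75 mm by 188 mm) begins 65 mm behind the grasp point.
Start: joints at [1.088, 0.599, -0.003, 1.599, 0.002, 0.943, -0.08], TCP at [0.286, -0.666, 0.219] pointing down, gripper open.
Joint ranges: [-2.57, 2.57], [-0.35, 1.97], [-1.29, 1.29], [0.11, 2.56], [-1.05, 4.19], [0.11, 1.86], [-2.63, 2.63]. Speed limits (rad/s): [2.22, 2.22, 3.01, 3.01, 3.14, 3.14, 3.14].

### API

Orientations are given as a 3x3 rotation matrix whose columns are the frame's x, y, z axes.
In Python, from rig import robot, vision gives the robot as it stands. Calls block until the motion is done:
- robot.goto(position, orientation): joint-space move of the TCP to a pose.
- robot.line_to(position, attitude=None, v=0.15): straight line of the TCP; attitude=None keeps the orientation; v is the mean speed in m/s.
- robot.movej(angles): joint-space move.
- robot.move_gripper(opening): finger opening in m; the grip force is fixed at half the most; returns when the fingers have stopped.
- robot.dwell(seconds).
- robot.inverse_kinematics(position, orientation): joint angles nearest the present ones, or None.
- robot.get_state(): the state.
- vision.camera(name): name is "side" or "top" or "wrist"; returns (picture, depth): 480x640x3 uint8, red, green, blue; 480x640 float32, m along the optical axis (not along the pixel's ray), 0 where there is no reading.
- vision.get_calibration(name): a dict with "K" (3x3 intrinsics, pixels), "k1" (the pictures are not rectified: a ray, as slopes to the right and down, at radius r is drawn at 1 + k1 r^2 times it, then the intrinsics apply), "position" and "orientation" of the camera in the world. Camera axes: x right, y up, looking along -z (the intrinsics and any distortion apply to the point x, -y, -z); pixel columns grow to the right and rows downward; lengths in m; the calibration is good to about 2 mm. A picture is of the moment at which its call begins: read the wrist's pose just before it. get_calibration takes no time and is no camera call; for the wrist camera it gives the pose at the moment of the call.
A pose or a line that the arm cannot do raises robot.MotionError and nothing moves.
- robot.hand_in(): hands the job in; it is judged then, once.
The state is a dict: "time": time; "joint_positions": joint angles; "joint_vel": joint speeds; "joint_efforts": joint torques, N m; "eef_pos": TCP position; "eef_rot": TCP orientation; "contact_force": force on the tool from outside, world axes, zero at the start; "ft_torque": the same for the moment, N m; "opening": finger opening in m; "gripper_force": force on a finger pad.
Only numpy, scipy, OpenCV 4.12 (cv2) and the standard library are available. Lean on these libraries where they do the work, as an engineer would, in place of code of your own. Each camera call takes 0.05 s, during which the arm holds its last target. There are 200 camera calls.

### The job

Slide the metal cover of the bench service box all the way to the robot's left, along its rails, so that the valve well lies open, then push the lever of the valve that has the round disc on its hub clockwise (seen from above) until it is fully shut. Only push with the fingers: do not lift the cover off its rails, and leave the other valve's lever and everything standing around as they are.

Things in the scene. Friction and masses are not known exactly. Their poses are not given: they have to be found in the camera images.
- unit: Fixed white metal box, 570 mm long (its y), 200 mm deep (its x), plus a ledge 70 mm deep, 40 mm high on its far (+x) side. Origin: centre of the underside of the 200 x 570 part; x points away from the robot, y to its left. Both long walls are rails 80 mm high, on which the cover slides along y between 10 mm fences; end walls (90 mm high, inner faces at y = -275 and +275 mm) stop it.
- unit_well (a point): Centre of the floor of the open valve well in the box's right half, 12 mm above the bench. The well is 170 mm wide in the box's x and runs from y = -275 to +10 mm in the box's frame. Left of it is a closed grey deck, where the cover is parked.
- cover: Loose bare aluminium plate, 180 (x) x 265 (y) x 5 mm, 0.35 to 0.7 kg, flat on the rails, underside 80 mm above the bench. Origin: centre of its underside, axes as the box's. At the start it hides the valves, its origin at y -138 to -105 mm in the box's frame; pushed left as far as it goes, at y = +142 mm. It slides with 1 to 8 N.
- cover_fin (a point): Centre of the top edge of the black fin that stands upright across the middle of the cover: 70 mm long in x, 12 mm thick in y, 26 mm high above the plate; this point is 111 mm above the bench.
- disc_lever (a joint): Angle of the marked valve's lever: 0 = open, pointing along the box's +x (away from the robot); pi/2 = shut, at its stop, pointing along the box's -y (right). Turns clockwise seen from above; starts at 0 to 0.3; takes 0.12 N m and stays where it is left. Its mark: a round dark steel disc 38 mm across on the hub, 62 to 66 mm above the bench.
- disc_lever_pivot (a point): On the marked valve's vertical turning axis, at the lever's mid height, 56 mm above the bench. The lever is a straight bar 12 mm wide and 12 mm high, ending 70 mm from the axis. Below it: a stem 26 mm across and a pipe along the box's x, its top 30 mm above the bench. One valve is at y = -175, the other at y = -65 mm, x = -40 mm in the box's frame; which is which varies.
- disc_lever_tip (a point): The free end of the marked valve's lever, 70 mm from its axis, mid height.
- nut_lever (a joint): Angle of the other valve's lever: same size, height, sense and start as the marked one's, but with only a small 10 mm nut on its hub and no disc. Leave it alone.
- nut_lever_tip (a point): The free end of the other valve's lever, 70 mm from its axis, mid height (56 mm above the bench).
- jar: Loose bystander, leave it alone; origin at the centre of its underside. Small jar, 34 mm across, 48 mm high, on the box's ledge.
- beaker: Loose bystander, leave it alone; origin at the centre of its underside. White cup, 44 mm across, 50 mm high, on the ledge.
- stopper: Loose bystander, leave it alone; origin at the centre of its underside. Rubber stopper, 32 mm across, 28 mm high, on the ledge.
- tip_box: Loose bystander, leave it alone; origin at the centre of its underside. Box of pipette tips, 89 x 126 x 68 mm, on the bench past the right end of the service box.
- reagent: Loose bystander, leave it alone; origin at the centre of its underside. Glass bottle, 70 mm across, 150 mm high, on the bench past the left end of the service box.
- tape_roll: Loose bystander, leave it alone; origin at the centre of its underside. Roll of tape lying flat, 68 mm across, 22 mm high, in front of the box.
- gel_tray: Loose bystander, leave it alone; origin at the centre of its underside. White open tray, 70 x 110 x 25 mm, in front of the box.

How it is judged:
On the way, in this order (a step that is already met when the one before it is completed fails the run):
1. the cover is slid fully to the left while the marked valve is still open (y of cover in the frame of unit above 0.12 m and z of cover in the frame of unit below 0.086 m and value of joint disc_lever below 0.6 rad), for 0.2 s.
2. the marked valve is pushed shut (value of joint disc_lever above 1.43 rad), for 0.2 s.
At the end, for the whole second after the job is handed in: The cover lies flat on its rails, at rest, within about 22 mm of the left end stop; the marked lever stands at 1.43 rad or more (within 8 degrees of its stop); the other lever's end is within 15 mm and every bystander within 30 mm of where it was, none tipped by more than 0.5 rad (y of cover in the frame of unit above 0.12 m and z of cover in the frame of unit below 0.086 m and value of joint disc_lever above 1.43 rad and linear speed of cover below 0.02 m/s and not (distance of any of jar, beaker, stopper, tip_box, reagent, tape_roll, gel_tray from where it was at the start of the episode above 0.03 m or angle between any of jar, beaker, stopper, tip_box, reagent, tape_roll, gel_tray's own z axis and vertical above 0.5 rad) and distance of nut_lever_tip from where it was at the start of the episode below 0.015 m); the robot touches nothing.
It fails at once if the cover is lifted off its rails (by more than 12 mm) or tipped (z of cover in the frame of unit above 0.092 m or angle between cover's own z axis and vertical above 0.15 rad).
It fails at once if the other valve's lever is moved (its end by more than 15 mm) (distance of nut_lever_tip from where it was at the start of the episode above 0.015 m).
It fails at once if a bystander is moved by more than 30 mm or tipped over (distance of any of jar, beaker, stopper, tip_box, reagent, tape_roll, gel_tray from where it was at the start of the episode above 0.03 m or angle between any of jar, beaker, stopper, tip_box, reagent, tape_roll, gel_tray's own z axis and vertical above 0.5 rad).
It also fails if it takes over 50 s, if anything falls off the work surface, if the arm or the gripper's body presses on something with over 40 N, if the wrist force passes 120 N, or if a joint passes its speed limit or range.

## Working session

There is one attempt and no reset: what is moved stays moved. The work goes in short steps, each a Python script; the robot and the scene stay as the last script left them, time stands still between calls to the robot, and variables do not carry over. Pictures are saved under pics/ and viewed, at most 10 in all, crops included, and the job is handed in when it is done.

```bash
mkdir -p pics; ls; cat > h.py <<'E'
import numpy as np, cv2
from rig import robot, vision
def save(name,cam):
    c=vision.get_calibration(cam); im,d=vision.camera(cam)
    cv2.imwrite(f'pics/{name}.png',im[:,:,::-1]); np.savez(f'pics/{name}.npz',im=im,d=d,K=c['K'],k1=c['k1'],p=c['position'],R=c['orientation'])
    return im,d,c
def load(name):
    z=np.load(f'pics/{name}.npz'); return z['im'],z['d'],dict(K=z['K'],k1=float(z['k1']),position=z['p'],orientation=z['R'])
def rays(c,uv):
    uv=np.asarray(uv,float).reshape(-1,1,2)
    n=cv2.undistortPoints(uv,np.array(c['K'],float),np.array([c['k1'],0,0,0.]))[:,0]
    d=np.c_[n[:,0],-n[:,1],-np.ones(len(n))]
    return d@np.array(c['orientation']).T   # depth-1 rays
def onplane(c,uv,z):
    r=rays(c,uv); p=np.array(c['position']); return p+r*((z-p[2])/r[:,2])[:,None]
def withdepth(c,uv,d):
    return np.array(c['position'])+rays(c,uv)*np.asarray(d).reshape(-1,1)
E
python3 - <<'E'
from h import *
for n in ('top','side'):
    im,d,c=save(n+'0',n); print(n,c['position'],np.round(c['orientation'],3).tolist(),c['K'][0][0],c['k1'])
print(robot.get_state()['time'])
E
```

```text
pics
top [0.4647726  0.01730226 1.17271011] [[0.012, 0.996, -0.093], [-1.0, 0.011, -0.014], [-0.013, 0.093, 0.996]] 526.7164313528821 -0.06029265974647429
side [0.37809721 0.95885103 0.85790574] [[-0.982, 0.106, -0.155], [-0.187, -0.619, 0.763], [-0.015, 0.778, 0.628]] 596.2453708342935 -0.09454857073092013
0.1
```

View pics/top0.png

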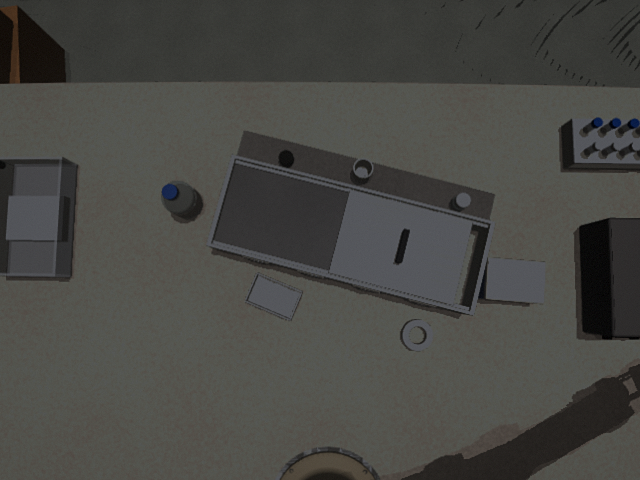

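View pics/side0.png

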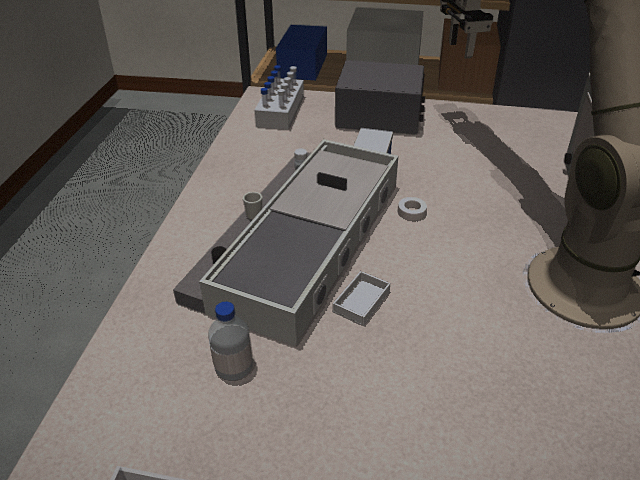

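The top view shows the box running from about (211,246) to (489,222), with the fin at about (402,246) and the well at the right end. The side view shows the fin at about (332,181). The jar, cup and stopper are on the far ledge, with the tray and tape roll in front.

```bash
cat > m1.py <<'E'
from h import *
def cloud(n):
    im,d,c=load(n); v,u=np.mgrid[:480,:640]; P=withdepth(c,np.c_[u.ravel(),v.ravel()],d.ravel()).reshape(480,640,3); P[d<=0]=np.nan
    return im,d,c,P
for n,roi in (('top0',(200,130,500,330)),('side0',(190,130,410,350))):
    im,d,c,P=cloud(n); m=np.zeros((480,640),bool); m[roi[1]:roi[3],roi[0]:roi[2]]=1
    w=m&(P[...,2]>.072)&(P[...,2]<.1)
    k,lab,st,_=cv2.connectedComponentsWithStats(w.astype(np.uint8)); i=1+np.argmax(st[1:,4]); w=lab==i
    r=cv2.minAreaRect(P[w][:,:2].astype(np.float32)); print(n,'rect',r)
    print(' zmed',np.nanmedian(P[w][:,2]))
    f=np.zeros_like(m); x0,y0=((385,215) if n=='top0' else (308,165)); f[y0:y0+55,x0:x0+45]=1
    g=im.mean(2); f&=(g<(45 if n=='top0' else 60))
    k,lab,st,cen=cv2.connectedComponentsWithStats(f.astype(np.uint8)); i=1+np.argmax(st[1:,4]); fm=lab==i
    v,u=np.nonzero(fm); uv=np.c_[u,v]; print(' fin px',cen[i],st[i])
    top=P[fm]; print(' fin z pct',np.nanpercentile(top[:,2],[5,50,95]))
    q=onplane(c,uv,.111); print(' fin rect@.111',cv2.minAreaRect(q[:,:2].astype(np.float32)))
    t=top[top[:,2]>.103]; print(' fin top depth',len(t),t.mean(0), cv2.minAreaRect(t[:,:2].astype(np.float32)))
E
python3 m1.py
```

```text
top0 rect ((0.5843811631202698, -0.04037058353424072), (0.5721502900123596, 0.20347997546195984), 75.9384994506836)
 zmed 0.08369340133346925
 fin px [401.76153846 245.96923077] [395 229  15  35 260]
 fin z pct [0.08977699 0.11100871 0.11490139]
 fin rect@.111 ((0.5571520328521729, -0.14363206923007965), (0.014716669917106628, 0.07213113456964493), 75.82019805908203)
 fin top depth 218 [ 0.55861517 -0.14509937  0.11137705] ((0.5586385726928711, -0.14545729756355286), (0.012449479661881924, 0.06798937916755676), 75.935546875)
side0 rect ((0.5972599983215332, -0.06268638372421265), (0.6109938025474548, 0.24702847003936768), 76.72313690185547)
 zmed 0.0817193052538438
 fin px [331.68678161 181.1408046 ] [317 173  30  18 348]
 fin z pct [0.08797456 0.10188524 0.11323705]
 fin rect@.111 ((0.5544435977935791, -0.1285027414560318), (0.042426541447639465, 0.08171798288822174), 75.8726806640625)
 fin top depth 161 [ 0.55722253 -0.14227055  0.10957964] ((0.5572255849838257, -0.1445542424917221), (0.017318138852715492, 0.06874316930770874), 78.54524230957031)
```

```bash
cat >> h.py <<'E'
A=np.deg2rad(75.94); BY=np.array([np.cos(A),np.sin(A),0]); BX=np.array([np.sin(A),-np.cos(A),0]); O=np.array([.5844,-.0404,0])
def W(x,y,z): return O+BX*x+BY*y+np.array([0,0,z])
def B(p): r=np.asarray(p)-O; return np.array([r@BX,r@BY,r[2]])
def down(yax): z=np.array([0,0,-1.]); return np.c_[np.cross(yax,z),yax,z]
E
cat > p1.py <<'E'
from h import *
sols=[]
for s in (1,-1):
    R=down(s*BX); q=robot.inverse_kinematics(W(0,-.134,.20),R); print(s,None if q is None else np.round(q,2)); sols.append((s,q))
q0=np.array(robot.get_state()['joint_positions'])
s=min([a for a in sols if a[1] is not None],key=lambda a:np.abs(np.array(a[1])-q0).max())[0]
R=down(s*BX); print('use',s)
robot.move_gripper(0.0)
robot.goto(W(0,-.134,.22),R)
robot.line_to(W(0,-.134,.094),v=.12)
st=robot.get_state(); print(B(st['eef_pos']),st['contact_force'],st['time'])
y=-.134
for y in (-.12,-.11,-.05):
    robot.line_to(W(0,y,.094),v=.06); st=robot.get_state(); print(y,B(st['eef_pos']),np.round(st['contact_force'],2),st['time'])
E
python3 p1.py; python3 -c "
from h import *
save('top1','top')"
```

```text
1 [ 0.42  0.46 -0.3   1.95  0.19  0.76 -0.24]
-1 [-0.47  0.7   1.12  2.   -0.79  0.96 -2.33]
use 1
[ 0.00042659 -0.13399551  0.09461249] [-0.29078271  0.6207796   0.61043153] 4.775
-0.12 [ 0.00014618 -0.11919801  0.09430581] [0.19 0.06 0.57] 5.1583
-0.11 [ 1.07168509e-05 -1.09488795e-01  9.39937111e-02] [-0.05 -0.48 -0.13] 5.475
-0.05 [ 0.00017806 -0.05005605  0.09411448] [ 0.01  0.32 -0.12] 6.625
```

View pics/top1.png

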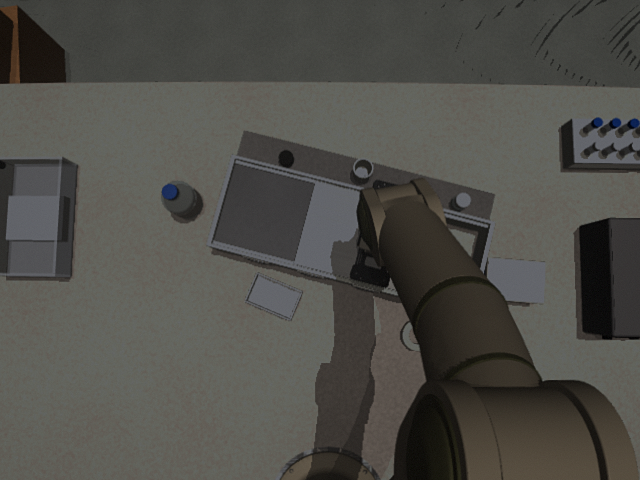

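The cover's left edge moved from column 349 to 315, about 70 mm, so it is following the finger. I'll continue the push.

```bash
cat > p2.py <<'E'
from h import *
def s():
    st=robot.get_state(); print(B(st['eef_pos']).round(4),np.round(st['contact_force'],2),st['time'])
robot.line_to(W(0,.09,.094),v=.1); s()
robot.line_to(W(0,.125,.094),v=.05); s()
robot.line_to(W(0,.105,.094),v=.1)
robot.line_to(W(0,.105,.22),v=.2)
robot.line_to(W(-.03,-.12,.32),v=.25); s()
save('wr2','wrist')
E
python3 p2.py
```

```text
[-0.      0.09    0.0939] [-0.36 -2.26  0.78] 8.225
[0.     0.1256 0.094 ] [0.49 0.2  0.44] 9.075
[-0.0302 -0.1188  0.3193] [ 0.57  0.07 -0.54] 11.35
```

View pics/wr2.png

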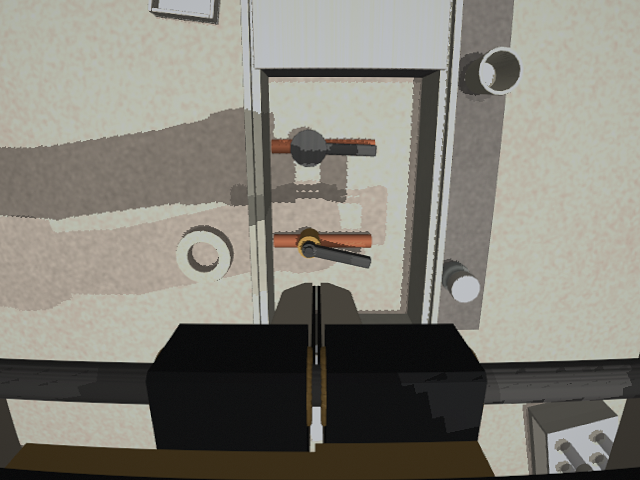

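The wrist view shows the well open. The disc valve is the left one, with its hub at (309,147) and lever tip at (376,151), so its angle is small. The nut valve is at (310,246) with its tip at (370,262). Next I'll measure these and check the cover's position.

```bash
cat > m2.py <<'E'
from h import *
robot.line_to(W(-.03,-.17,.32),v=.25); save('wr3','wrist'); save('side3','side')
for n in ('wr2','wr3'):
    im,d,c=load(n); v,u=np.mgrid[:480,:640]; P=withdepth(c,np.c_[u.ravel(),v.ravel()],d.ravel()).reshape(480,640,3)
    Q=(P-O)@np.c_[BX,BY,[0,0,1]]; ok=d>0
    for nm,y0 in (('disc',-.065),('nut',-.175)):
        inn=ok&(abs(Q[...,0]+.005)<.075)&(Q[...,1]>y0-.05)&(Q[...,1]<y0+.04)
        lev=inn&(Q[...,2]>.045)&(Q[...,2]<.075)&(v<275)
        q=Q[lev]; hub=q[q[:,2]>.0638] if nm=='disc' else q[:0]
        arm=q[(q[:,0]>-.012)]
        if len(arm)<10: print(n,nm,len(q)); continue
        vx,vy,x0,yy=cv2.fitLine(arm[:,:2].astype(np.float32),cv2.DIST_HUBER,0,.01,.01).ravel(); s=np.sign(vx)
        print(n,nm,'hub',hub.mean(0).round(4) if len(hub) else None, cv2.minEnclosingCircle(hub[:,:2].astype(np.float32)) if len(hub) else '','arm z',np.median(arm[:,2]).round(4),'ang',np.arctan2(-vy*s,vx*s).round(3),'y at x=-.04',(yy+vy/vx*(-.04-x0)).round(4),'maxx',arm[:,0].max().round(4))
    cv=ok&(Q[...,2]>.08)&(Q[...,2]<.09)&(abs(Q[...,0])<.06)&(Q[...,1]>-.03)
    print(n,'cover edge y',np.percentile(Q[cv][:,1],1).round(4),'z',np.median(Q[cv][:,2]).round(4))
im,d,c=load('side3');v,u=np.mgrid[:480,:640]; Q=(withdepth(c,np.c_[u.ravel(),v.ravel()],d.ravel()).reshape(480,640,3)-O)@np.c_[BX,BY,[0,0,1]]
f=(Q[...,2]>.1)&(Q[...,2]<.118)&(abs(Q[...,0])<.06)&(Q[...,1]>.1)&(Q[...,1]<.2); print('fin side',Q[f].mean(0),f.sum())
E
python3 m2.py
```

```text
wr2 disc hub [-0.038 -0.066  0.066] ((-0.0141494395211339, -0.06659595668315887), 0.0421297661960125) arm z 0.0619 ang 0.048 y at x=-.04 -0.0649 maxx 0.0315
wr2 nut hub None  arm z 0.0618 ang 0.245 y at x=-.04 -0.1729 maxx 0.0298
wr2 cover edge y 0.0093 z 0.0852
wr3 disc hub [-0.0382 -0.066   0.0661] ((-0.014082488603889942, -0.06652864813804626), 0.042769160121679306) arm z 0.0619 ang 0.029 y at x=-.04 -0.0666 maxx 0.0311
wr3 nut hub None  arm z 0.0617 ang 0.23 y at x=-.04 -0.1744 maxx 0.0301
wr3 cover edge y 0.0083 z 0.085
fin side [-0.00203997  0.1436732   0.10868572] 281
```

Two wrist views agree: disc pivot at (-0.039, -0.066) in the box frame, θ≈0.04, lever top at 62 mm. The cover is at y≈0.141. Next I push the lever around with a finger that turns along with it.

```bash
cat > p3.py <<'E'
from h import *
def pose(th,gap,z=.048,r=.047):
    e=np.cos(th)*BX-np.sin(th)*BY; n=-np.sin(th)*BX-np.cos(th)*BY
    return W(-.039,-.066,z)+e*r-n*(.0135+gap), down(e)
for th in (0.04,.8,1.57):
    q=robot.inverse_kinematics(*pose(th,0)); print(th,None if q is None else np.round(q,2))
def s(t):
    st=robot.get_state(); print(t,B(st['eef_pos']).round(4),np.round(st['contact_force'],1),round(st['time'],2)); return st
p,R=pose(.04,.013,.2); robot.line_to(p,R,v=.2)
p,R=pose(.04,.013); robot.line_to(p,R,v=.1); s('down')
for th in list(np.arange(.1,1.5,.1))+[1.5,1.55,1.58]:
    p,R=pose(th,0); robot.line_to(p,R,v=.06)
    if np.linalg.norm(s(round(th,2))['contact_force'])>25: print('force');break
p,R=pose(th,.02); robot.line_to(p,R,v=.1)
p[2]=.32; robot.line_to(p,R,v=.2)
p,R=pose(1.57,0); robot.line_to(W(-.03,-.17,.32),down(BX),v=.2); s('up')
save('wr4','wrist'); save('top4','top')
E
python3 p3.py
```

```text
0.04 [ 0.18  0.67 -0.16  2.04  0.24  0.45 -0.45]
0.8 [ 0.16  0.67 -0.05  2.06  0.08  0.42 -1.  ]
1.57 [ 0.13  0.65  0.05  2.13 -0.09  0.37 -1.57]
down [ 0.0094 -0.0414  0.0486] [-0.3 -0.4  0.6] 14.57
0.1 [ 0.009  -0.0581  0.0481] [-0.4 -0.2 -0.5] 14.98
0.2 [ 0.0094 -0.062   0.048 ] [-1.3  0.7  1.1] 15.23
0.3 [ 0.0096 -0.0666  0.0479] [ 0.5  2.1 -0.1] 15.48
0.4 [ 0.0094 -0.0717  0.0479] [-0.3  2.3  0.1] 15.73
0.5 [ 0.0087 -0.0766  0.048 ] [1.1 1.9 0.2] 15.98
0.6 [ 0.0075 -0.0814  0.048 ] [ 1.2  1.9 -0.9] 16.23
0.7 [ 0.0058 -0.086   0.048 ] [ 1.   2.2 -0.1] 16.48
0.8 [ 0.0035 -0.0904  0.048 ] [ 0.3  2.1 -0.5] 16.73
0.9 [ 0.0009 -0.0945  0.048 ] [ 0.3  2.5 -0.2] 16.98
1.0 [-0.0022 -0.0983  0.048 ] [1.  1.9 0. ] 17.23
1.1 [-0.0056 -0.1018  0.0481] [ 1.9  0.9 -1.3] 17.48
1.2 [-0.0093 -0.105   0.048 ] [ 1.5  1.  -0.4] 17.73
1.3 [-0.0134 -0.1078  0.048 ] [ 2.2  1.4 -1.4] 17.98
1.4 [-0.0177 -0.1101  0.048 ] [ 2.6  1.4 -0.6] 18.23
1.5 [-0.0222 -0.112   0.048 ] [ 1.9  1.  -0.1] 18.48
1.55 [-0.0232 -0.1125  0.0481] [ 6.5  1.  -2.2] 18.73
1.58 [-0.0234 -0.1129  0.0482] [ 8.2  0.6 -3.9] 18.98
up [-0.03   -0.1699  0.3198] [ 0.6 -0.6  0.4] 22.57
```

```bash
ls -la pics | tail -4
```

```text
-rw-r--r-- 1 agent agent 2152006 Nov 29 19:33 wr3.npz
-rw-r--r-- 1 agent agent  391611 Nov 29 19:33 wr3.png
-rw-r--r-- 1 agent agent 2152006 Nov 29 19:33 wr4.npz
-rw-r--r-- 1 agent agent  393981 Nov 29 19:33 wr4.png
```

View pics/wr4.png

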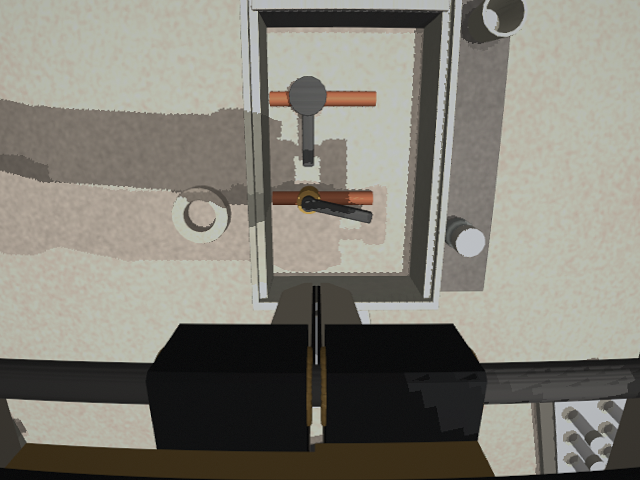

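```bash
python3 - <<'E'
from h import *
im,d,c=load('wr4'); v,u=np.mgrid[:480,:640]; Q=(withdepth(c,np.c_[u.ravel(),v.ravel()],d.ravel()).reshape(480,640,3)-O)@np.c_[BX,BY,[0,0,1]]
l=(d>0)&(Q[...,2]>.05)&(Q[...,2]<.075)
a=Q[l&(abs(Q[...,0]+.04)<.03)&(Q[...,1]<-.092)&(Q[...,1]>-.145)]
vx,vy,x0,y0=cv2.fitLine(a[:,:2].astype(np.float32),cv2.DIST_HUBER,0,.01,.01).ravel();s=-np.sign(vy)
print('disc ang',np.arctan2(-vy*s,vx*s),'min y',a[:,1].min())
a=Q[l&(Q[...,0]>-.012)&(Q[...,0]<.07)&(Q[...,1]<-.145)&(Q[...,1]>-.23)&(v<275)]
vx,vy,x0,y0=cv2.fitLine(a[:,:2].astype(np.float32),cv2.DIST_HUBER,0,.01,.01).ravel();s=np.sign(vx)
print('nut ang',np.arctan2(-vy*s,vx*s))
cv=(Q[...,2]>.08)&(Q[...,2]<.09)&(abs(Q[...,0])<.06)&(Q[...,1]>-.03);print('cover edge',np.percentile(Q[cv][:,1],1),np.median(Q[cv][:,2]))
E
```

```text
disc ang 1.5757506 min y -0.1348771482872383
nut ang 0.23458612
cover edge 0.008234560957256986 0.085050733066862
```

The disc lever now points straight along -y, from (308,97) to (308,165), at about 1.57 rad. The nut lever is unchanged at 0.235 rad, and the cover is parked flat with its edge at y=+0.008.

```bash
python3 -c "
from rig import robot
print(robot.hand_in())"
```

```text
the job is handed in; nothing more can be done
None
```

I slid the cover fully left, pushed the disc valve's lever shut (measured about 1.57 rad), measured the nut lever unmoved, and handed the job in; no verdict came back, and I did not re-measure the bystanders at the end.

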